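Zero the taper gauge with the master pin

ROBOT

A 6-joint arm with a two-finger parallel gripper is mounted at the origin on the work surface. World frame = base frame: x ahead of the robot, y to its left, z up, the work surface at z = 0. Lengths are in mm, angles in rad, forces in N, time in s.
With the tool pointing down it reaches from about 350 to 1000 mm from the base axis. Payload 7.1 kg.
Tool frame: the origin (TCP) lies midway between the tips of the shut fingers; the grasp point (between the pads) lies 19 mm behind it; z points along the fingers, y is the direction in which the jaws open and shut (so a half turn about z gives the same grasp; the last joint's range is limited). The gripper opens to 85 mm and grips with 20 to 120 N. Pads are 22 mm wide; open, the fingers measure 114 mm over their backs; the gripper's body (76 mm by 85 mm) begins 54 mm behind the grasp point. The pads swing forward as they close: fully open they stand 13 mm farther back than shut.
Start: joints at [-1.176, 0.423, 1.63, -0, 1.089, -0.019], TCP at [251.322, -572.225, 208.419] pointing down, gripper open.
Joint ranges: [-3, 3], [-0.9, 2.11], [0.09, 2.58], [-1.31, 4.45], [0.11, 2.69], [-2.54, 2.54]. Speed limits (rad/s): [2.39, 2.39, 3.01, 3.14, 3.14, 3.14].

INTERFACE

Orientations are given as a rotation vector (axis times angle).
In Python, from cell import readout, capture, calibration, manip, boxes_of, cut_out, landmark_of gives the robot as it stands.
- The arm moves only by the tool servo_tool, never from a script. Its argument "steps" is a list of rows, each a list of 5 numbers: the shift along the tool's x, y, z in units of 50 mm (1.0 is 50 mm), then the turn about the tool's z in units of 10 degrees (1.0 is 10 degrees), then the opening in per cent of the stroke, from 0 (shut) to 100 (fully open). In form: [[dx, dy, dz, spin, jaw], ...]. A call has 1 to 8 rows; each row is the pose to reach, as a shift and turn from the pose commanded when the call began, along the tool's axes at that moment; what a row does not reach only later rows make up. A row lasts 1/8 s, in which the tool goes at most 62.5 mm and 10.7 degrees, less where a joint would pass 70% of its speed; a pose out of reach is approached as far as the arm can. A call with a gripper value outside its range is refused whole. The fingers move at their own pace and stop on an object; "newtons" is the grip in N (left out, the last holds). Time passes only in rows, so rows that repeat a pose let the fingers close. It gives the time, the measured TCP pose, the force and the opening at its end, in the units of the state.
- readout.observe(): the state, without advancing time (a new reading comes with each control period).
- capture(name): name is "scene" or "top" or "wrist"; returns the picture (420x560x3 uint8, blue, green, red); there is no depth.
- calibration(name): a dict with "intrinsics" (3x3 intrinsics, pixels), "k1" (the pictures are not rectified: a ray, as slopes to the right and down, at radius r is drawn at 1 + k1 r^2 times it, then the intrinsics apply), "R" (3x3) and "t" (3): a world point X has camera coordinates R X + t. Camera axes: x right, y down, z forward; pixel columns grow to the right and rows downward; lengths in mm; the calibration is good to about 2 mm. A picture is of the moment at which its call begins: read the wrist's pose just before it. calibration takes no time and is no camera call; for the wrist camera it gives the pose at the moment of the call.
- manip.close_job(): hands the job in, once; it reports no verdict.
Trained networks look in the newest picture that a camera, given by its name, has taken for a name from the list of things; names that differ only in an ending like _2 or _b are one class to them, and where a whole thing is asked for, a point or a joint stands for the part that bears it (a point fixed in the world has none). Each returns a list of dicts, best first, with "score" (0 to 1); they miss things now and then, are a little off and sometimes report something else, mostly with a low value. They report only what shows in the picture. A call takes as long as a camera call.
- boxes_of(camera, label): "bbox" ([left, top, right, bottom] in pixels, round what is visible of it).
- cut_out(camera, label): "mask" (420x560 bool, what is visible of it) and "bbox" ([left, top, right, bottom] in pixels, round what is visible of it).
- landmark_of(camera, label): "xy" ([column, row] in pixels: a listed point, or the origin of a listed thing).
The state is a dict: "t": time; "joint_positions": joint angles; "qd": joint speeds; "joint_torque": joint torques, N m; "eef_pos": TCP position; "tool_rot": TCP orientation; "force": force on the tool from outside, world axes, zero at the start; "ft_torque": the same for the moment, N m; "opening": finger opening in mm.
Only numpy, scipy, OpenCV 4.12 (cv2) and the standard library are available. Lean on these libraries where they do the work, as an engineer would, in place of code of your own. Each camera call takes 0.05 s, during which the arm holds its last target. There are 200 camera calls.

TASK

The blue jaw of the taper gauge has been reset, so mark again where the master pin stops. Take the brass-headed pin out of its black block and slide it upright and slowly down the slot from the wide mouth, pushing the red marker ahead of it, until jaw and fence both grip it and it holds against a gauging push of about 7 N along the slot (jaw and fence must never feel more than 15 N). Then back it out without moving the marker and stand it in its block again, leaving the other things on the bench alone.

Things in the scene. Friction and masses are not known exactly. Their poses are not given: they have to be found in the camera images.
- gauge: Taper gauge, fixed. Base plate 130 (x) x 240 (y) x 10 mm; origin at the centre of its underside. Slot along its own +y: open mouth at y=-60 mm (bare plate before it), narrow end at +82; floor 10 mm, jaw and fence tops 34 mm above the bench. About 19 mm wide at the mouth (17-21), narrowing 1 mm per 12 mm: the 12 mm pin wedges with its axis at x=+6, y between 0 and +48. Marker rail at x 40-52.
- fence: Straight steel fence of the gauge with black scale ticks, 18 x 142 x 24 mm, fixed. Its guiding face is the plane x = +12 mm of the gauge frame (parallel to the gauge's y, facing -x). Origin on that face, at the mouth end, 10 mm above the bench; axes as the gauge.
- jaw: Blue tapered jaw on the gauge's -x side, 26 x 142 x 24 mm, clamped rigidly. Origin on its guiding face at the mouth end, 10 mm above the bench; own y runs along the face to the narrow end, own x is the face's normal, towards the fence. Turned 0.083 rad clockwise from the gauge. Its setting across the slot varies by 2 mm either way.
- marker (a joint): Position (m) of the red plastic marker along its rail, 0 to 0.095, growing towards the narrow end. It slides with about 1.2 N of friction and stays where it is left. It starts between 0 and 0.018.
- marker_tip (a point): Free end of the red marker's tongue, facing the mouth, 45 mm above the bench; at joint value 0 it is at x=+6, y=-30 mm of the gauge. The tongue (8 mm wide, 22 mm long, 40-50 mm above the bench) lies over the slot and meets the pin's shank. Behind it a bridge crosses to the rail. Top of the marker: 51 mm above the bench.
- marker_ref (a point): Point 6 mm in front of the marker tip: where the pin's axis is when its shank touches the tongue (and the fence).
- pin: Master pin, upright: steel shank 12 mm diameter, 50 mm long, foot chamfered 1.5 mm, under a round brass head of 24 mm diameter and 30 mm height with two dark rings. Origin at the centre of the foot; own z up. 0.11 to 0.21 kg. It stands in the block's hole, foot 10 mm above the bench, head 60 to 90 mm above the bench.
- pin_head (a point): Middle of the pin's brass head, 65 mm above the foot: where to grip it.
- block: Black plastic storage block 60 x 60 x 40 mm, fixed; origin at the centre of its underside. One round upright hole in its centre, 15.5 mm diameter, 30 mm deep, chamfered.
- gonio: Bystander: small aluminium goniometer head, 40 mm diameter, 66 mm high, standing loose; origin under its centre.
- vial: Bystander: amber vial, 28 mm diameter, 55 mm high, loose; origin under its centre.
- driver: Bystander: screwdriver, 150 mm long, lying loose.

How it is judged (in metres and radians):
On the way:
1. the upright pin is wedged in the slot: it presses on the jaw and on the fence with more than 4 N each for 0.2 s (contact force between pin and jaw above 4 N and contact force between pin and fence above 4 N and angle between pin's own z axis and vertical below 0.2 rad and z of pin in the frame of gauge below 0.03 m), for 0.2 s.
At the end, for the whole second after the job is handed in: The pin stands at rest in the block's hole (foot within 5 mm of the hole's axis and of its bottom, tilt below 0.15 rad), and the marker's tip is not more than 3 mm short of, nor 6 mm beyond (along the slot), where the pin's shank stands when it just wedges between jaw and fence (x of marker_ref in the frame of jaw between 0.0055 and 0.0063 m and horizontal distance between pin and block below 0.005 m and z of pin in the frame of block below 0.015 m and angle between pin's own z axis and vertical below 0.15 rad and linear speed of pin below 0.02 m/s); the robot touches nothing.
It fails at once if the pin is forced: it presses on the jaw or the fence with more than 15 N (contact force between pin and jaw above 15 N or contact force between pin and fence above 15 N).
It fails at once if a bystander (goniometer head, vial or screwdriver) is moved by more than 15 mm (distance of any of gonio, vial, driver from where it was at the start of the episode above 0.015 m).
It also fails if it takes over 64 s, if anything falls off the work surface, if the arm or the gripper's body presses on something with over 40 N, if the wrist force passes 120 N, or if a joint passes its speed limit or range.

## Working session

There is one attempt and no reset: what is moved stays moved. The work goes in short steps, Python scripts to look and compute and a tool call to move; the robot and the scene stay as the last step left them, time stands still between calls to the robot, and variables do not carry over. Pictures are saved under pics/ and viewed, about 8 in all and at most 12, crops included, and the job is handed in when it is done.

Besides the shell and the picture viewer there is one more tool, called after "Emit:" as name([rows], argument=value, ...), one row to a line, values as JSON. servo_tool: Moves the arm, as the interface text tells. Its arguments: {"type":"object","properties":{"steps":{"type":"array","items":{"type":"array","items":{"type":"number"}}},"newtons":{"type":"number"}},"required":["steps"]}

```bash
mkdir -p pics; ls
cat > h.py <<'E'
import numpy as np, cv2
from scipy.spatial.transform import Rotation as Rot
from cell import readout, capture, calibration, manip, boxes_of, cut_out, landmark_of
def ray(c,uv):
    K=np.array(c["intrinsics"],float);k=c["k1"]
    d=np.array([(uv[0]-K[0,2])/K[0,0],(uv[1]-K[1,2])/K[1,1]]);p=d.copy()
    for _ in range(20): p=d/(1+k*(p@p))
    R=np.array(c["R"]);t=np.array(c["t"]).ravel()
    o=-R.T@t; v=R.T@np.array([p[0],p[1],1]); return o,v/np.linalg.norm(v)
def atz(c,uv,z):
    o,v=ray(c,uv); return o+v*(z-o[2])/v[2]
def proj(c,X):
    R=np.array(c["R"]);t=np.array(c["t"]).ravel();x=R@np.asarray(X,float)+t
    p=x[:2]/x[2];p=p*(1+c["k1"]*(p@p));K=np.array(c["intrinsics"])
    return np.array([K[0,0]*p[0]+K[0,2],K[1,1]*p[1]+K[1,2]])
def tri(obs):
    A=np.zeros((3,3));b=np.zeros(3)
    for c,uv in obs:
        o,v=ray(c,uv);P=np.eye(3)-np.outer(v,v);A+=P;b+=P@o
    return np.linalg.solve(A,b)
E
cat > a.py <<'E'
from h import *
np.set_printoptions(precision=1,suppress=True)
print(readout.observe())
Z=dict(gauge=0,fence=10,jaw=10,marker_tip=45,marker_ref=45,pin=10,pin_head=75,block=0,gonio=0,vial=0,driver=8)
obs={}
for cam in("scene","top"):
    im=capture(cam);cv2.imwrite(f"pics/{cam}0.png",im);c=calibration(cam)
    print(cam,"cam at",ray(c,(280,210))[0])
    for n in Z:
        r=landmark_of(cam,n)
        if r: 
            print(cam,n,round(r[0]["score"],2),np.array(r[0]["xy"]),atz(c,r[0]["xy"],Z[n])); obs.setdefault(n,[]).append((c,r[0]["xy"]))
for n in obs:
    if len(obs[n])>1: print("tri",n,tri(obs[n]))
print(readout.observe()["t"])
E
python3 a.py
```

```text
pics
{'t': 0.0, 'joint_positions': array([-1.2,  0.4,  1.6, -0. ,  1.1, -0. ]), 'qd': array([-0.,  0., -0.,  0.,  0.,  0.]), 'joint_torque': array([ -0. , -55.7, -28.2,  -0. ,   0. ,  -0. ]), 'eef_pos': array([ 251.1, -571.7,  207.7]), 'tool_rot': array([-3.1, -0.6,  0. ]), 'force': array([-0.2, -0.4,  0.4]), 'ft_torque': array([-0.,  0., -0.]), 'opening': 85.20165507194544}
scene cam at [ 936.7 -499.7  743.8]
scene gauge 0.76 [303.4 173.4] [576.8 119.5   0. ]
scene fence 0.65 [293.5 191. ] [591.4  52.1  10. ]
scene jaw 0.63 [286.6 190. ] [576.5  46.3  10. ]
scene marker_tip 0.65 [254.3 237.8] [ 608.1 -120.6   45. ]
scene marker_ref 0.61 [302.4 166.3] [585.1  99.9  45. ]
scene pin 0.69 [195.9 280.2] [ 554.3 -244.3   10. ]
scene pin_head 0.55 [189.9 261.3] [ 553.2 -242.7   75. ]
scene block 0.94 [199.3 281.4] [ 556.5 -239.2    0. ]
scene gonio 0.59 [285.8 314. ] [ 736.6 -205.7    0. ]
scene vial 0.62 [342.4 256.3] [765.3 -37.7   0. ]
scene driver 0.63 [253.6 237.9] [ 589.6 -101.6    8. ]
top cam at [510.  -42.4 851.2]
top gauge 0.65 [194.9 251. ] [570.2 106.1   0. ]
top fence 0.69 [223.6 239. ] [590.3  54.9  10. ]
top jaw 0.79 [224.5 249.4] [572.2  53.   10. ]
top marker_tip 0.87 [189.9 240.8] [584.1 107.1  45. ]
top marker_ref 0.91 [192.4 243.5] [579.5 102.8  45. ]
top pin 0.52 [389.5 256.1] [ 560.  -235.1   10. ]
top pin_head 0.58 [399.7 257.8] [ 553.4 -236.6   75. ]
top block 0.58 [391.7 258.8] [ 555.9 -241.1    0. ]
top gonio 0.56 [366.6 164.2] [ 727.7 -201.8    0. ]
top vial 0.81 [275.2 140.9] [771.5 -35.    0. ]
top driver 0.59 [308.7 240.2] [588.2 -94.2   8. ]
tri gauge [575.  109.6   5.6]
tri fence [590.2  54.9   6.7]
tri jaw [572.4  53.6   0.7]
tri marker_tip [ 554.2   67.3 -149.9]
tri marker_ref [581.  104.8  38.3]
tri pin [ 556.6 -239.7    6.8]
tri pin_head [ 552.2 -239.4   70.2]
tri block [ 556.4 -240.2    1.2]
tri gonio [ 732.1 -202.6  -11.3]
tri vial [768.1 -37.1   3. ]
tri driver [587.4 -96.    0.4]
1.2
```

Run:
```python
import cv2,numpy as np
a=cv2.imread("pics/top0.png")
cv2.imwrite("pics/topz.png",cv2.resize(a[190:310,130:290],None,fx=5,fy=5,interpolation=cv2.INTER_CUBIC))
```

```text
(no output)
```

View pics/top0.png

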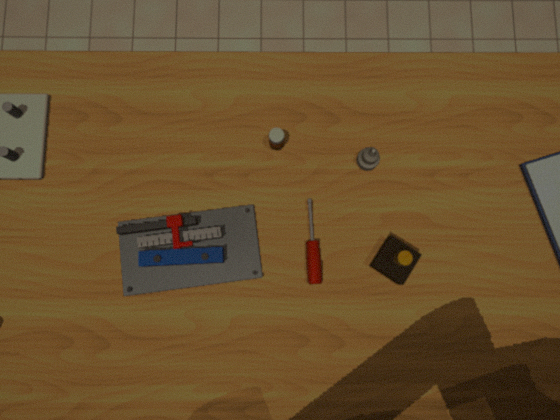

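View pics/topz.png

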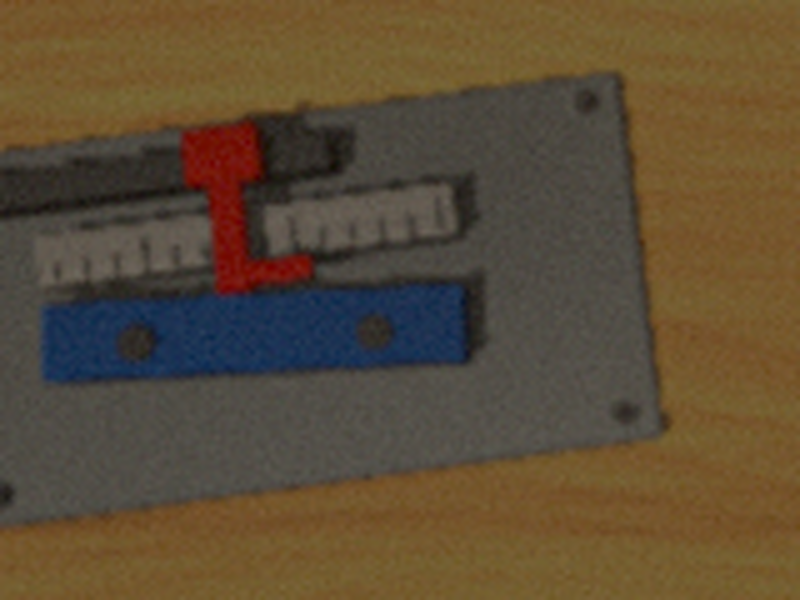

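Run:
```python
from h import *
np.set_printoptions(precision=3,suppress=True)
s=readout.observe();R=Rot.from_rotvec(s["tool_rot"]).as_matrix();print(R,s["tool_rot"],s["eef_pos"])
c=calibration("wrist");o,v=ray(c,(280,210))
print("cam offset in tool",R.T@(o-s["eef_pos"]),"axis",R.T@v,np.array(c["intrinsics"]),c["k1"], "img right in tool",R.T@np.array(c["R"])[0])
c=calibration("top")
P=[atz(c,p,10) for p in [(253.8,205),(262,277),(124,294),(119,221)]];P=np.array(P);print(P,P.mean(0))
e=P[3]-P[0];f=P[2]-P[1];print(np.arctan2(-e[0],e[1]),np.arctan2(-f[0],f[1]),np.linalg.norm(e),np.linalg.norm(f))
```

```text
[[ 0.916  0.402 -0.   ]
 [ 0.402 -0.916  0.   ]
 [-0.    -0.    -1.   ]] [-3.075 -0.645  0.   ] [ 251.327 -572.215  208.422]
cam offset in tool [  84.34    -0.488 -165.934] axis [-0.334  0.015  0.942] [[293.251   0.    275.583]
 [  0.    293.251 207.287]
 [  0.      0.      1.   ]] -0.059631798404879297 img right in tool [-0.  1. -0.]
[[650.638   2.651  10.   ]
 [524.379 -12.575  10.   ]
 [496.349 223.069  10.   ]
 [622.25  238.345  10.   ]] [573.404 112.873  10.   ]
0.11986799640484946 0.11839429879693847 237.39718851647996 237.3051944781656
```

Emit:
servo_tool([
  [9.82,-10.48,0,1.69,100],
  [9.82,-10.48,0,1.69,100],
  [9.82,-10.48,0,1.69,100],
  [9.82,-10.48,0,1.69,100],
  [9.82,-10.48,0,1.69,100],
  [9.82,-10.48,0,1.69,100],
  [9.82,-10.48,0,1.69,100],
  [9.82,-10.48,0,1.69,100],
])

```text
t: 2.2
eef_pos: [418.3, -98.9, 208.9]
tool_rot: [3.136, 0.186, 0.002]
force: [1.3, -0.5, 0.7]
opening: 85.2
```

Emit:
servo_tool([
  [1.91,-3.88,1.76,0,100],
  [1.91,-3.88,1.76,0,100],
  [1.91,-3.88,1.76,0,100],
  [1.91,-3.88,1.76,0,100],
  [1.91,-3.88,1.76,0,100],
  [1.91,-3.88,1.76,0,100],
])

```text
t: 2.95
eef_pos: [489.2, 103.0, 120.5]
tool_rot: [3.136, 0.188, -0.001]
force: [-0.3, 0.1, 0.1]
opening: 85.4
```

```bash
cat > b.py <<'E'
from h import *
np.set_printoptions(precision=2,suppress=True)
s=readout.observe();print(s["t"],s["eef_pos"],s["tool_rot"],s["qd"].round(3))
c=calibration("wrist");im=capture("wrist");cv2.imwrite("pics/w1.png",im)
Z=dict(gauge=0,fence=10,jaw=10,marker_tip=45,marker_ref=45)
for n in Z:
    r=landmark_of("wrist",n)
    if r: print(n,r[0]["score"],r[0]["xy"],atz(c,r[0]["xy"],Z[n]))
for n in("jaw","fence","marker_tip"):
    r=cut_out("wrist",n)
    if r:
        np.save(f"m_{n}.npy",r[0]["mask"]); print(n,r[0]["score"],r[0]["bbox"],cv2.minAreaRect(np.argwhere(r[0]["mask"])[:,::-1].astype(np.float32)))
np.save("c1.npy",c,allow_pickle=True)
g=cv2.imread("pics/w1.png");x0=max(0,0)
cv2.imwrite("pics/w1z.png",cv2.resize(g[:, :],(800,600),interpolation=cv2.INTER_CUBIC))
E
python3 b.py
```

```text
2.95 [489.17 103.03 120.47] [ 3.14  0.19 -0.  ] [-0.02 -0.02  0.01  0.   -0.    0.  ]
gauge 0.64 [279.1, 104.3] [575.54 110.57   0.  ]
fence 0.83 [342.5, 87.8] [596.28  56.74  10.  ]
jaw 0.87 [338.3, 108.9] [578.1   57.24  10.  ]
marker_tip 0.96 [290.1, 95.2] [582.84 103.41  45.  ]
marker_ref 0.65 [296.9, 94.0] [584.35  98.3   45.  ]
jaw 0.56 [175.7, 99.1, 348.3, 141.3] ((259.07244873046875, 119.63105010986328), (170.8245849609375, 32.8029670715332), 4.763641834259033)
fence 0.68 [173.5, 60.8, 350.7, 90.4] ((259.6109619140625, 77.65648651123047), (26.296344757080078, 177.1753692626953), 89.04515838623047)
marker_tip 0.93 [237.7, 21.2, 292.2, 101.3] ((261.1097412109375, 61.89231491088867), (87.51239013671875, 42.37986755371094), 78.27488708496094)
```

View pics/w1z.png

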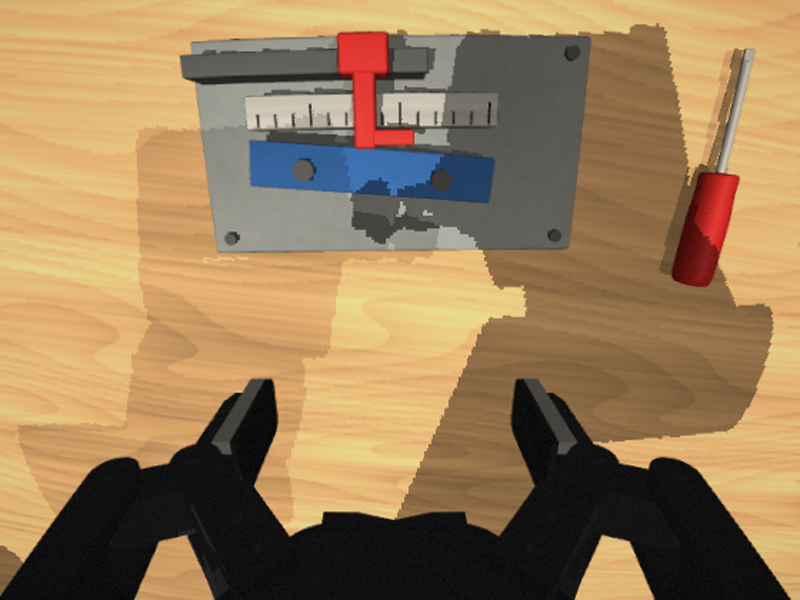

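Run:
```python
import cv2
g=cv2.imread("pics/w1.png")
cv2.imwrite("pics/w1c.png",cv2.resize(g[55:145,160:360],None,fx=4,fy=4,interpolation=cv2.INTER_NEAREST))
```

```text
(no output)
```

View pics/w1c.png

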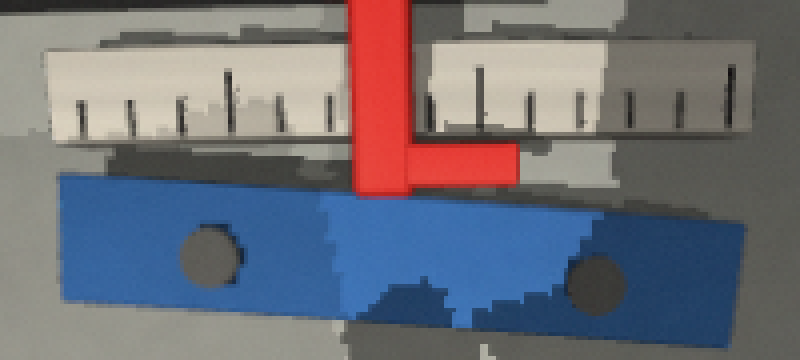

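```bash
cat > g.py <<'E'
from h import *
np.set_printoptions(precision=2,suppress=True)
c=np.load("c1.npy",allow_pickle=True).item()
f=lambda x,y,z:atz(c,(x/4+160-.5,y/4+55-.5),z)
q=lambda x,y,z:atz(c,(x*.7-.5,y*.7-.5),z)
F=[f(752,131,34),f(53,139,34)];J=[f(745,223,34),f(60,173,34)]
T=f(519,165,50)
P=[q(590,37,10),q(568,248,10),q(217,251,10),q(192,42,10)]
yaw=lambda a,b:np.arctan2(-(b-a)[0],(b-a)[1])
print("F",F,yaw(*F),np.linalg.norm(F[1]-F[0]));print("J",J,yaw(*J),np.linalg.norm(J[1]-J[0]));print("T",T)
print("P",np.array(P),np.mean(P,0),yaw(P[0],P[3]),yaw(P[1],P[2]),np.linalg.norm(P[0]-P[3]),np.linalg.norm(P[1]-P[2]))
th=.5*yaw(*F)+.25*(yaw(P[0],P[3])+yaw(P[1],P[2]));th=float(th)
ex=np.array([np.cos(th),np.sin(th)]);ey=np.array([-np.sin(th),np.cos(th)])
m=(F[0]+F[1])[:2]/2
og=m-12*ex-11*ey
print("gauge yaw",th,"origin by fence",og,"by plate",np.mean(P,0)[:2])
G=lambda X:np.array([(X[:2]-og)@ex,(X[:2]-og)@ey])
print("in gauge: jaw",G(J[0]),G(J[1]),"tip",G(T),"F",G(F[0]),G(F[1]))
# wedge y
j0,j1=G(J[0]),G(J[1]);jm=(j0+j1)/2;n=np.array([np.cos(-.083),np.sin(-.083)])
y=jm[1]+(6-n[0]*(6-jm[0]))/n[1]; print("wedge y",y, "slot at mouth",12-jm[0]+(jm[1]+60)*np.tan(.083))
W=og+6*ex+y*ey;M=og+6*ex-85*ey;print("wedge world",W,"start world",M)
E
python3 g.py
```

```text
F [array([595.18,  57.73,  34.  ]), array([577.17, 198.13,  34.  ])] 0.1275448709751266 141.55349546765513
J [array([577.37,  55.82,  34.  ]), array([570.72, 196.54,  34.  ])] 0.047267759657658615 140.88173019397894
T [582.16 104.21  50.  ]
P [[654.15   6.26  10.  ]
 [527.04 -10.53  10.  ]
 [496.66 225.87  10.  ]
 [623.4  241.06  10.  ]] [575.31 115.67  10.  ] 0.1302264665371864 0.127799746092472 236.80215555801857 238.3504824668581
gauge yaw 0.1282789886449779 origin by fence [575.68 115.48] by plate [575.31 115.67]
in gauge: jaw [ -5.95 -59.39] [ 5.45 81.03] tip [  4.98 -12.01] F [ 11.95 -59.78] [12.05 81.78]
wedge y 13.604191258333792 slot at mouth 18.143941769319618
wedge world [579.89 129.74] start world [592.5   31.95]
```

Emit:
servo_tool([
  [-0.29,6.97,-0.2,-0.05,100],
  [-0.29,6.97,-0.2,-0.05,100],
  [-0.29,6.97,-0.2,-0.05,100],
  [-0.29,6.97,-0.2,-0.05,100],
  [-0.29,6.97,-0.2,-0.05,100],
  [-0.29,6.97,-0.2,-0.05,100],
  [-0.29,6.97,-0.2,-0.05,100],
  [-0.29,6.97,-0.2,-0.05,100],
])

```text
t: 4.4
eef_pos: [515.8, -244.0, 130.1]
tool_rot: [-3.135, -0.199, 0.001]
force: [0.2, 0.2, 0.0]
opening: 85.3
```

```bash
cat > p.py <<'E'
from h import *
import sys
np.set_printoptions(precision=2,suppress=True)
s=readout.observe();print(s["t"],s["eef_pos"],s["tool_rot"],s["qd"].round(3))
c=calibration("wrist");im=capture("wrist");cv2.imwrite("pics/%s.png"%sys.argv[1],im)
for n,z in dict(block=0,pin=10,pin_head=75).items():
    r=landmark_of("wrist",n)
    if r: print(n,r[0]["score"],r[0]["xy"],atz(c,r[0]["xy"],z))
r=cut_out("wrist","pin")
if r: print("pin mask",r[0]["score"],r[0]["bbox"])
# brass top by colour
hsv=cv2.cvtColor(im,cv2.COLOR_BGR2HSV)
np.save("c2.npy",c,allow_pickle=True)
b=[int(v) for v in r[0]["bbox"]];x0,y0=max(0,b[0]-50),max(0,b[1]-40);print("crop",x0,y0)
cv2.imwrite("pics/%sc.png"%sys.argv[1],cv2.resize(im[y0:y0+120,x0:x0+150],None,fx=5,fy=5,interpolation=cv2.INTER_NEAREST))
E
python3 p.py w2
```

```text
4.4 [ 515.84 -243.98  130.14] [-3.13 -0.2   0.  ] [ 0.02 -0.01  0.01 -0.    0.    0.  ]
block 0.86 [275.1, 154.5] [ 553.92 -238.02    0.  ]
pin 0.85 [278.6, 152.2] [ 558.1  -240.94   10.  ]
pin_head 0.75 [277.8, 166.5] [ 556.65 -239.91   75.  ]
pin mask 0.97 [262.9, 149.1, 296.2, 190.3]
crop 212 109
```

View pics/w2c.png

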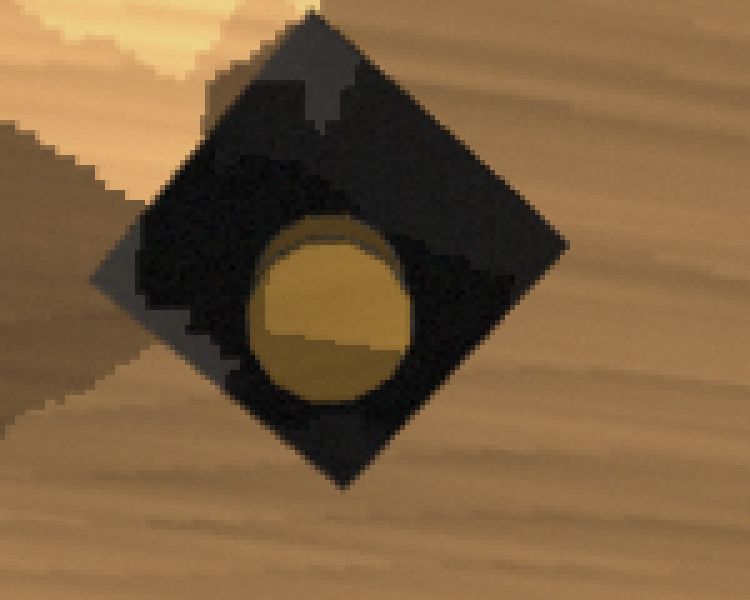

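Run:
```python
from h import *
np.set_printoptions(precision=2,suppress=True)
c=np.load("c2.npy",allow_pickle=True).item()
f=lambda x,y,z:atz(c,(212+x/5-.5,109+y/5-.5),z)
h=f(330,321,90);print("head",h)
B=np.array([f(*p,40) for p in [(313,12),(568,244),(343,488),(92,280)]]);print(B,B.mean(0),[np.linalg.norm(B[i]-B[i-1]) for i in range(4)])
s=readout.observe();R=Rot.from_rotvec(s["tool_rot"]).as_matrix()
print("yaw",np.arctan2(R[1,0],R[0,0]))
t=np.array([h[0],h[1],56]);print("shift units",R.T@(t-s["eef_pos"])/50,s["eef_pos"])
```

```text
head [ 555.08 -239.79   90.  ]
[[ 596.1  -231.91   40.  ]
 [ 563.25 -281.02   40.  ]
 [ 513.55 -247.88   40.  ]
 [ 546.35 -198.9    40.  ]] [ 554.81 -239.93   40.  ] [np.float64(59.70469096681708), np.float64(59.085274269447126), np.float64(59.73942472223022), np.float64(58.95070754120853)]
yaw 0.12911227183062715
shift units [0.78 0.03 1.49] [ 516.42 -243.42  130.45]
```

Emit:
servo_tool([
  [0.78,0.02,0,0,100],
  [0.78,0.02,0.5,0,100],
  [0.78,0.02,1.0,0,100],
  [0.78,0.02,1.48,0,100],
  [0.78,0.02,1.48,0,60],
  [0.78,0.02,1.48,0,40],
  [0.78,0.02,1.48,0,10],
  [0.78,0.02,1.48,0,0],
], newtons=50)

```text
t: 5.65
eef_pos: [556.1, -240.9, 57.8]
tool_rot: [3.134, 0.2, 0.003]
force: [0.5, 1.2, 5.3]
opening: 21.4
```

Emit:
servo_tool([
  [0,0,0,0,0],
  [0,0,0,0,0],
  [0,0,0,0,0],
  [0,0,0,0,0],
])

```text
t: 6.15
eef_pos: [556.1, -240.9, 57.8]
tool_rot: [3.134, 0.2, 0.003]
force: [-0.9, 0.6, 6.7]
opening: 21.0
```

Emit:
servo_tool([
  [0,0,-0.3,0,0],
  [0,0,-0.6,0,0],
  [0,0,-1.0,0,0],
  [0,0,-1.4,0,0],
  [0,0,-1.4,0,0],
  [0,0,-1.4,0,0],
])

```text
t: 6.9
eef_pos: [554.9, -240.4, 126.4]
tool_rot: [-3.135, -0.2, 0.0]
force: [-0.3, -0.4, -2.7]
opening: 21.3
```

Run:
```python
from h import *
np.set_printoptions(precision=2,suppress=True)
s=readout.observe();print(s["t"],s["eef_pos"],s["tool_rot"],s["force"],s["opening"])
ims=[]
for cam in("wrist","scene"):
    c=calibration(cam);im=capture(cam)
    for n,z in dict(pin=0,pin_head=0).items():
        r=landmark_of(cam,n)
        if r: print(cam,n,r[0]["score"],r[0]["xy"])
    if cam=="wrist":ims.append(cv2.resize(im[120:320,180:380],(400,400),interpolation=cv2.INTER_NEAREST))
    else:
        u,v=proj(c,s["eef_pos"]).astype(int); print(u,v);ims.append(cv2.resize(im[v-50:v+50,u-50:u+50],(400,400),interpolation=cv2.INTER_NEAREST))
cv2.imwrite("pics/grip.png",np.hstack(ims))
```

```text
6.9 [ 554.93 -240.42  126.35] [-3.14 -0.2   0.  ] [-0.27 -0.37 -2.72] 21.27058548125247
wrist pin 0.81 [274.2, 219.5]
wrist pin_head 0.83 [274.9, 262.4]
scene pin 0.57 [191.3, 258.0]
scene pin_head 0.52 [185.5, 239.2]
186 244
```

View pics/grip.png

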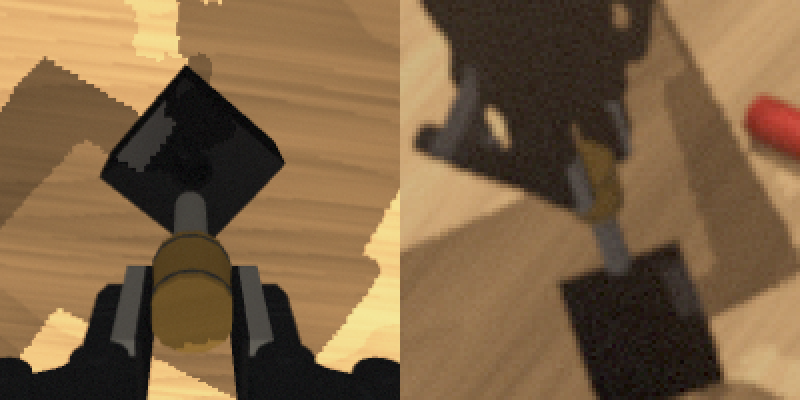

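```bash
cat >> h.py <<'E'
og=np.array([575.6,115.5]);th=.128
ex=np.array([np.cos(th),np.sin(th)]);ey=np.array([-np.sin(th),np.cos(th)])
def G(X): d=np.asarray(X)[:2]-og; return np.array([d@ex,d@ey])
def W(x,y): return og+x*ex+y*ey
E
python3 - <<'E'
from h import *
np.set_printoptions(precision=2,suppress=True)
P=[];
for i in range(3):
    c=calibration("wrist");s=readout.observe();im=capture("wrist");R=Rot.from_rotvec(s["tool_rot"]).as_matrix()
    for n,z in dict(pin=s["eef_pos"][2]-46.5,pin_head=s["eef_pos"][2]+19).items():
        r=landmark_of("wrist",n)
        if r: print(n,r[0]["xy"],(R.T@(atz(c,r[0]["xy"],z)-s["eef_pos"]))[:2], proj(c,s["eef_pos"]+np.array([0,0,z-s["eef_pos"][2]])))
print(s["t"],"target TCP for gauge(4.5,-85)",W(4.5,-85), "shift",R.T@(np.append(W(4.5,-85),0)-np.array([554.9,-240.4,0]))/50, np.arctan2(R[1,0],R[0,0]))
print(im[230:].shape); cv2.imwrite("pics/foot.png",im)
E
```

```text
pin [274.7, 218.9] [ 1.61 -1.17] [276.25 220.78]
pin_head [275.4, 264.9] [-1.03 -0.61] [276.45 263.34]
pin_head [273.2, 263.7] [-0.24 -1.9 ] [276.54 263.34]
pin [273.9, 220.2] [ 0.53 -1.86] [276.29 220.82]
pin_head [272.0, 263.0] [ 0.2 -2.6] [276.57 263.31]
7.5 target TCP for gauge(4.5,-85) [590.91  31.77] shift [ 1.41 -5.31  0.  ] 0.12752961507774696
(190, 560, 3)
```

Emit:
servo_tool([
  [0.25,-0.95,0,0,0],
  [0.5,-1.9,0,0,0],
  [0.75,-2.85,0,0,0],
  [1.0,-3.8,0,0,0],
  [1.2,-4.6,0,0,0],
  [1.35,-5.1,0,0,0],
  [1.41,-5.31,0,0,0],
  [1.41,-5.31,0,0,0],
])

```text
t: 8.65
eef_pos: [591.4, 31.9, 126.4]
tool_rot: [3.135, 0.202, 0.0]
force: [0.6, -0.5, -2.3]
opening: 21.0
```

Emit:
servo_tool([
  [0,0,0.3,0,0],
  [0,0,0.6,0,0],
  [0,0,0.9,0,0],
  [0,0,1.15,0,0],
  [0,0,1.3,0,0],
  [0,0,1.3,0,0],
  [0,0,1.3,0,0],
])

```text
t: 9.52
eef_pos: [591.8, 31.8, 61.8]
tool_rot: [3.135, 0.2, 0.001]
force: [0.1, 0.8, -0.8]
opening: 21.3
```

```bash
cat > v.py <<'E'
from h import *
import sys
np.set_printoptions(precision=2,suppress=True)
c=calibration("wrist");s=readout.observe();im=capture("wrist");R=Rot.from_rotvec(s["tool_rot"]).as_matrix()
print(s["t"],s["eef_pos"],"gauge",G(s["eef_pos"]),s["force"],np.arctan2(R[1,0],R[0,0]))
cv2.imwrite("pics/%s.png"%sys.argv[1],cv2.resize(im[130:280,180:380],None,fx=4,fy=4,interpolation=cv2.INTER_NEAREST))
E
python3 v.py slot1
```

```text
9.525 [591.75  31.84  61.79] gauge [  5.34 -85.04] [ 0.06  0.8  -0.83] 0.12769375889631224
```

View pics/slot1.png

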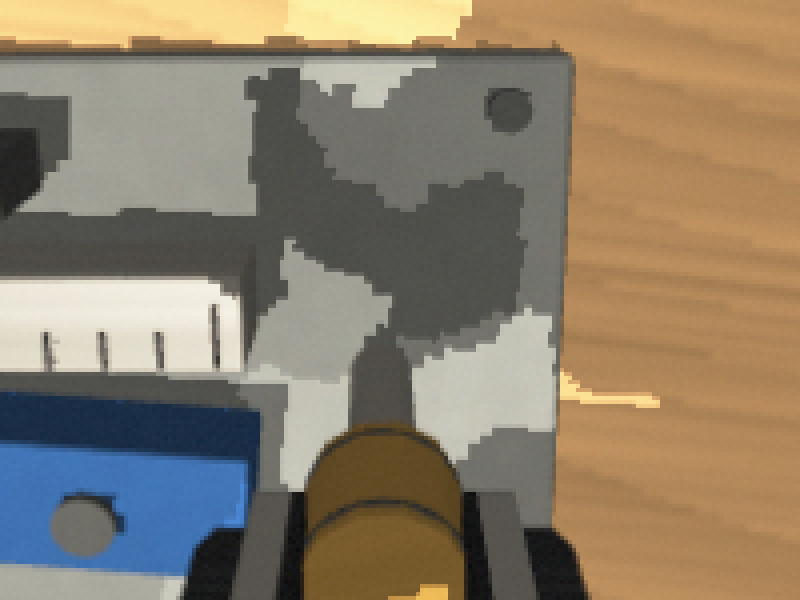

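Run:
```python
from h import *
np.set_printoptions(precision=2,suppress=True)
c=calibration("wrist");s=readout.observe()
f=lambda x,y,z:atz(c,(180+x/4-.5,130+y/4-.5),z)
print("fence edge",G(f(230,371,34)),G(f(60,371,34)),"fence end",G(f(243,340,34)))
print("foot far",[G(f(383,y,z)) for y,z in((326,13),(326,15),(332,13))])
print("jaw top edge mouth",G(f(252,460,34)),G(f(0,447,34)),"plate corner",G(f(570,55,10)))
```

```text
fence edge [ 11.71 -57.03] [ 11.69 -26.54] fence end [ 17.6  -59.59]
foot far [array([ 12.71, -84.27]), array([ 13.42, -84.27]), array([ 11.47, -84.27])]
jaw top edge mouth [ -5.83 -60.29] [ -3.33 -14.03] plate corner [  64.4  -118.63]
```

Emit:
servo_tool([
  [-0.04,0,0,0,0],
  [-0.04,-0.1,0,0,0],
  [-0.04,-0.2,0,0,0],
  [-0.04,-0.3,0,0,0],
  [-0.04,-0.4,0,0,0],
  [-0.04,-0.5,0,0,0],
  [-0.04,-0.6,0,0,0],
  [-0.04,-0.7,0,0,0],
])

```text
t: 10.58
eef_pos: [584.9, 66.6, 61.4]
tool_rot: [-3.135, -0.2, 0.0]
force: [0.8, -0.0, -1.2]
opening: 21.6
```

Emit:
servo_tool([
  [0,-0.1,0,0,0],
  [0,-0.2,0,0,0],
  [0,-0.3,0,0,0],
  [0,-0.4,0,0,0],
  [0,-0.48,0,0,0],
  [0,-0.48,0,0,0],
  [0,-0.48,0,0,0],
])

```text
t: 11.45
eef_pos: [581.9, 90.1, 61.5]
tool_rot: [-3.135, -0.2, -0.0]
force: [1.2, 0.9, -0.8]
opening: 21.2
```

```bash
cat > s.py <<'E'
from h import *
np.set_printoptions(precision=2,suppress=True)
s=readout.observe();f=s["force"];m=s["ft_torque"]
print(s["t"],"gauge",G(s["eef_pos"]),s["eef_pos"][2],"F along x,y,z:",f[:2]@ex,f[:2]@ey,f[2],"M",m)
E
python3 s.py; python3 v.py slot2
```

```text
11.45 gauge [  3.04 -26.03] 61.45116197603855 F along x,y,z: 1.340842141187743 0.7445087918022769 -0.7981104501013649 M [ 0.06 -0.11 -0.01]
11.45 [581.94  90.07  61.45] gauge [  3.04 -26.03] [ 1.23  0.91 -0.8 ] 0.12755593257736633
```

View pics/slot2.png

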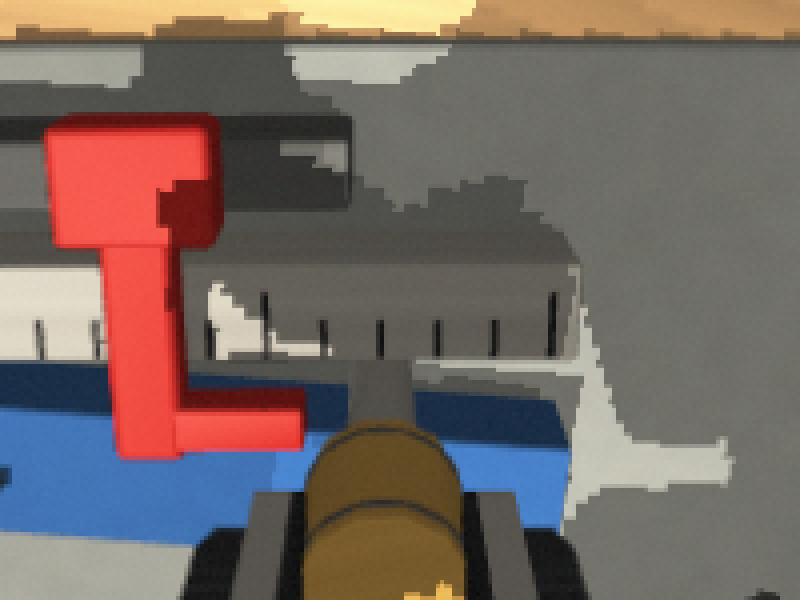

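Emit:
servo_tool([
  [0.01,0,0,0,0],
  [0.02,0,0,0,0],
  [0.02,0,0,0,0],
  [0.02,0,0,0,0],
])

```text
t: 12.0
eef_pos: [582.8, 90.1, 61.4]
tool_rot: [3.135, 0.2, -0.0]
force: [-0.4, -0.4, -0.2]
opening: 21.4
```

```bash
python3 s.py
```

```text
12.0 gauge [  3.88 -26.1 ] 61.395039871944846 F along x,y,z: -0.48532944126537786 -0.3505269658896669 -0.19729286335097274 M [ 0.02 -0.05 -0.03]
```

Emit:
servo_tool([
  [0.01,0,0,0,0],
  [0.01,0,0,0,0],
  [0.01,0,0,0,0],
])

```text
t: 12.38
eef_pos: [583.3, 90.3, 61.4]
tool_rot: [3.135, 0.2, -0.0]
force: [0.2, 0.8, -1.4]
opening: 21.2
```

```bash
python3 s.py
```

```text
12.375 gauge [  4.39 -26.02] 61.3932644984785 F along x,y,z: 0.3262612927463913 0.7816403554759989 -1.357081573702377 M [ 0.05 -0.02 -0.02]
```

Emit:
servo_tool([
  [0.01,0,0,0,0],
  [0.01,0,0,0,0],
])

```text
t: 12.62
eef_pos: [583.9, 90.3, 61.4]
tool_rot: [-3.135, -0.2, -0.0]
force: [-0.5, 0.3, -1.2]
opening: 21.0
```

```bash
python3 s.py
```

```text
12.625 gauge [  5.03 -26.02] 61.44767034142027 F along x,y,z: -0.4363029969047571 0.3350198261934786 -1.2152651820592861 M [-0.06  0.04  0.03]
```

Emit:
servo_tool([
  [0.01,0,0,0,0],
  [0.01,0,0,0,0],
])

```text
t: 12.88
eef_pos: [584.4, 90.4, 61.4]
tool_rot: [3.135, 0.2, -0.0]
force: [-0.1, -0.1, -1.7]
opening: 21.2
```

```bash
python3 s.py
```

```text
12.875 gauge [  5.48 -26.06] 61.42478300770276 F along x,y,z: -0.11374389242650187 -0.05260671176691373 -1.6850632651703246 M [-0.    0.01  0.03]
```

Emit:
servo_tool([
  [0.01,0,0,0,0],
  [0.01,0,0,0,0],
])

```text
t: 13.12
eef_pos: [584.9, 90.4, 61.4]
tool_rot: [3.135, 0.2, 0.0]
force: [0.2, -0.0, -1.9]
opening: 21.3
```

Emit:
servo_tool([
  [0.01,0,0,0,0],
  [0.01,0,0,0,0],
])

```text
t: 13.38
eef_pos: [585.4, 90.5, 61.4]
tool_rot: [3.135, 0.2, 0.0]
force: [-0.5, 0.4, -2.4]
opening: 21.2
```

```bash
python3 s.py
```

```text
13.375 gauge [  6.49 -26.06] 61.4271287514502 F along x,y,z: -0.4073500784200484 0.43004463361961465 -2.4110946396849555 M [-0.01 -0.01 -0.04]
```

Emit:
servo_tool([
  [0.01,0,0,0,0],
  [0.01,0,0,0,0],
])

```text
t: 13.62
eef_pos: [585.8, 90.6, 61.4]
tool_rot: [3.135, 0.2, -0.0]
force: [0.2, 0.7, -1.3]
opening: 20.9
```

Emit:
servo_tool([
  [0.01,0,0,0,0],
  [0.01,0,0,0,0],
])

```text
t: 13.88
eef_pos: [586.3, 90.6, 61.4]
tool_rot: [-3.135, -0.2, 0.0]
force: [-1.5, -0.2, -0.6]
opening: 21.4
```

Emit:
servo_tool([
  [0,0,0,0,0],
])

```text
t: 14.0
eef_pos: [586.2, 90.6, 61.4]
tool_rot: [-3.135, -0.2, 0.0]
force: [-0.9, -1.2, -0.6]
opening: 21.3
```

```bash
python3 s.py
```

```text
14.0 gauge [  7.38 -26.05] 61.401756361089724 F along x,y,z: -1.003481595397261 -1.1094167225605136 -0.5873437473690424 M [-0.04  0.15 -0.02]
```

Emit:
servo_tool([
  [0,-0.05,0,0,0],
  [0,-0.1,0,0,0],
  [0,-0.15,0,0,0],
  [0,-0.2,0,0,0],
  [0,-0.25,0,0,0],
  [0,-0.3,0,0,0],
  [0,-0.35,0,0,0],
  [0,-0.4,0,0,0],
])

```text
t: 15.0
eef_pos: [583.7, 110.6, 61.4]
tool_rot: [3.135, 0.2, -0.0]
force: [-0.0, -1.3, -1.6]
opening: 21.1
```

```bash
python3 s.py
```

```text
15.0 gauge [ 7.44 -5.9 ] 61.40368052782624 F along x,y,z: -0.20899284276950847 -1.2560663477030636 -1.6383892476089148 M [-0.35  0.11  0.01]
```

Emit:
servo_tool([
  [0,-0.04,0,0,0],
  [0,-0.08,0,0,0],
  [0,-0.12,0,0,0],
  [0,-0.16,0,0,0],
  [0,-0.2,0,0,0],
])

```text
t: 15.62
eef_pos: [582.4, 120.2, 61.4]
tool_rot: [3.135, 0.201, -0.0]
force: [-0.9, -4.4, -1.1]
opening: 21.1
```

```bash
python3 s.py
```

```text
15.625 gauge [7.37 3.74] 61.40268556507287 F along x,y,z: -1.4470948443251488 -4.251434151088124 -1.0945416439350808 M [-1.01  0.1   0.07]
```

Emit:
servo_tool([
  [0,0,0,0,0],
  [0,0,0,0,0],
])

```text
t: 15.88
eef_pos: [582.4, 120.3, 61.4]
tool_rot: [3.135, 0.2, -0.0]
force: [-0.6, -3.4, -0.1]
opening: 21.5
```

```bash
python3 s.py;python3 - <<'E'
from h import *
c=calibration("wrist");im=capture("wrist")
a=cv2.resize(im[150:250,200:330],None,fx=6,fy=6,interpolation=cv2.INTER_NEAREST)
cv2.imwrite("pics/wedge.png",a)
E
```

```text
15.875 gauge [7.4  3.85] 61.40300962535192 F along x,y,z: -1.0343758705238508 -3.3165297983455995 -0.058299296030250636 M [-0.73  0.14  0.01]
```

View pics/wedge.png

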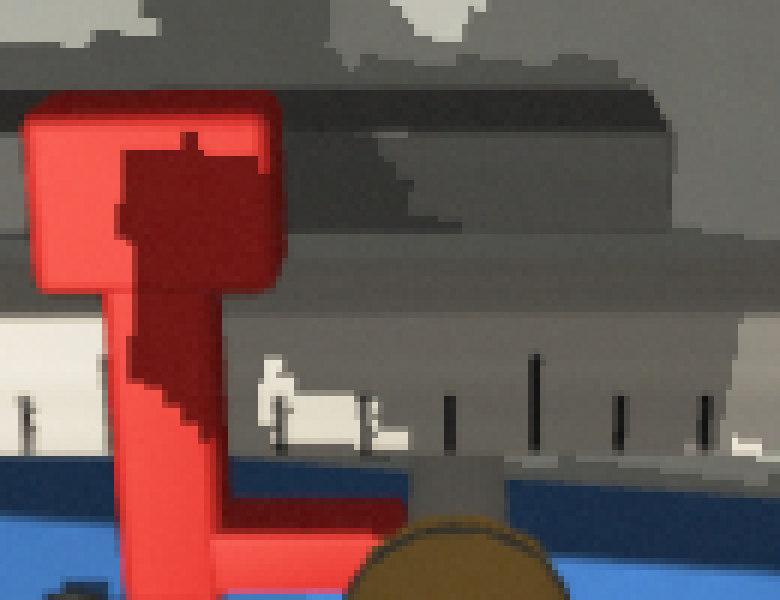

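Emit:
servo_tool([
  [0,-0.01,0,0,0],
  [0,-0.02,0,0,0],
  [0,-0.02,0,0,0],
])

```text
t: 16.3
eef_pos: [582.4, 121.1, 61.4]
tool_rot: [3.135, 0.2, -0.0]
force: [-0.7, -5.0, -0.5]
opening: 21.5
```

```bash
python3 s.py
```

```text
16.3 gauge [7.46 4.66] 61.422542791854525 F along x,y,z: -1.31115496230057 -4.842839992944818 -0.48060476323628376 M [-1.15  0.06  0.09]
```

Emit:
servo_tool([
  [0,-0.01,0,0,0],
  [0,-0.02,0,0,0],
  [0,-0.02,0,0,0],
])

```text
t: 16.68
eef_pos: [582.3, 121.9, 61.4]
tool_rot: [3.134, 0.201, -0.0]
force: [-0.5, -5.8, -1.3]
opening: 21.4
```

```bash
python3 s.py
```

```text
16.675 gauge [7.41 5.45] 61.37815422126039 F along x,y,z: -1.208156145222606 -5.673005575317182 -1.3156509009803734 M [-1.36  0.06  0.04]
```

Run:
```python
from h import *
np.set_printoptions(precision=2,suppress=True)
c=calibration("wrist");d=np.append(1.6*ey,0);c["t"]=np.array(c["t"]).ravel()+np.array(c["R"])@d
f=lambda x,y,z:G(atz(c,(200+x/6-.5,150+y/6-.5),z))
print("fence edge",f(100,456,34),f(600,456,34));j0,j1=f(0,517,34),f(780,572,34);print("jaw",j0,j1,(j1-j0)[0]/(j1-j0)[1])
p=f(460,456,34);print("pin centre y (shank at ~34)",p,f(410,456,34),f(510,456,34))
F=np.interp
fx=f(600,456,34)[0]
for y in(p[1],p[1]+5,p[1]+10,p[1]+15): print(y, fx-(j0[0]+(j1-j0)[0]/(j1-j0)[1]*(y-j0[1])))
print("tip",f(405,560,50),f(405,515,45)); print(readout.observe()["eef_pos"],proj(c,[582.4,120.3,34]))
```

```text
fence edge [11.38 46.8 ] [ 11.36 -12.69]
jaw [ 3.4  59.48] [ -3.98 -35.09] 0.07807082757599856
pin centre y (shank at ~34) [11.38  3.94] [11.39  9.88] [11.38 -1.99]
3.9436061424636155 12.293367139571172
8.943606142463615 11.903013001691178
13.943606142463615 11.512658863811186
18.943606142463615 11.122304725931194
tip [ 5.51 10.11] [ 8.72 10.21]
[582.26 121.86  61.38] [276.24 230.69]
```

Emit:
servo_tool([
  [0,-0.01,0,0,0],
  [0,-0.02,0,0,0],
  [0,-0.02,0,0,0],
  [0,-0.02,0,0,0],
])

```text
t: 17.18
eef_pos: [582.2, 122.6, 61.4]
tool_rot: [3.134, 0.201, -0.0]
force: [-0.7, -7.4, -1.5]
opening: 20.9
```

```bash
python3 s.py
cat > v2.py <<'E'
from h import *
import sys
c=calibration("wrist");im=capture("wrist");s=readout.observe();print(s["eef_pos"],s["force"])
cv2.imwrite("pics/%s_raw.png"%sys.argv[1],im)
cv2.imwrite("pics/%s.png"%sys.argv[1],cv2.resize(im[150:250,200:330],None,fx=6,fy=6,interpolation=cv2.INTER_NEAREST))
E
python3 v2.py wedge2; python3 s.py
```

```text
17.175 gauge [7.4 6.2] 61.409167331945206 F along x,y,z: -1.5909634010291789 -7.206477354768738 -1.487021882947455 M [-1.63  0.02  0.02]
[582.13624302 122.60073675  61.42870093] [-0.55325333 -7.66609786 -0.30869122]
17.225 gauge [7.39 6.21] 61.4287009322764 F along x,y,z: -1.5273104843523706 -7.532759679617199 -0.3086912204875702 M [-1.66 -0.    0.02]
```

View pics/wedge2.png

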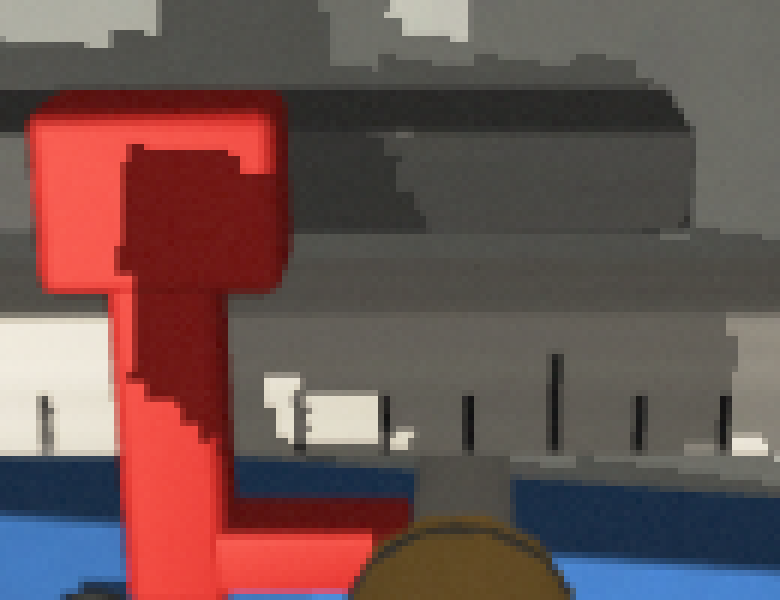

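Emit:
servo_tool([
  [0,0,0,0,0],
  [0,0,0,0,0],
  [0,0.04,0,0,0],
  [0,0.1,0,0,0],
  [-0.02,0.12,0,0,0],
  [-0.04,0.12,0,0,0],
  [-0.04,0.12,0,0,0],
  [-0.04,0.12,0,0,0],
])

```text
t: 18.23
eef_pos: [581.2, 117.2, 61.5]
tool_rot: [-3.135, -0.2, -0.001]
force: [-0.7, 0.2, -0.8]
opening: 21.3
```

```bash
python3 s.py
```

```text
18.225 gauge [5.74 0.95] 61.531122489663346 F along x,y,z: -0.6279319442344912 0.3287959338519494 -0.7509869780113414 M [ 0.02 -0.03  0.03]
```

Emit:
servo_tool([
  [0,-0.02,0,0,0],
  [0,-0.04,0,0,0],
  [0,-0.06,0,0,0],
  [0,-0.06,0,0,0],
], newtons=20)

```text
t: 18.73
eef_pos: [580.6, 119.9, 61.5]
tool_rot: [3.135, 0.2, 0.0]
force: [1.2, -2.4, -0.7]
opening: 21.6
```

```bash
python3 s.py
```

```text
18.725 gauge [5.57 3.76] 61.45246565921093 F along x,y,z: 0.8447575962113861 -2.571010602389437 -0.7461992665495898 M [-0.61 -0.21  0.  ]
```

Emit:
servo_tool([
  [0,-0.01,0,0,0],
  [0,-0.02,0,0,0],
  [0,-0.03,0,0,0],
  [0,-0.03,0,0,0],
])

```text
t: 19.23
eef_pos: [580.4, 121.4, 61.4]
tool_rot: [3.135, 0.2, 0.0]
force: [1.8, -4.0, -2.0]
opening: 21.5
```

```bash
python3 s.py
```

```text
19.225 gauge [5.52 5.19] 61.41096922803514 F along x,y,z: 1.2946364365635452 -4.226781814779501 -2.048503970626843 M [-1.15 -0.39  0.01]
```

Emit:
servo_tool([
  [0,-0.01,0,0,0],
  [0,-0.02,0,0,0],
  [0,-0.02,0,0,0],
])

```text
t: 19.6
eef_pos: [580.3, 122.1, 61.4]
tool_rot: [3.134, 0.201, 0.0]
force: [1.2, -6.0, -1.0]
opening: 21.2
```

```bash
python3 s.py
```

```text
19.6 gauge [5.53 5.97] 61.40643867681305 F along x,y,z: 0.4723598615046767 -6.088934633777783 -1.0495028940524322 M [-1.4  -0.42  0.08]
```

Emit:
servo_tool([
  [0.01,0,0,0,0],
  [0.02,0,0,0,0],
  [0.02,0,0,0,0],
])

```text
t: 19.98
eef_pos: [581.0, 122.2, 61.4]
tool_rot: [3.135, 0.2, -0.001]
force: [0.8, -5.4, -0.1]
opening: 21.0
```

```bash
python3 s.py
```

```text
19.975 gauge [6.19 6.01] 61.410089045156965 F along x,y,z: 0.09503057802661015 -5.482767227559391 -0.14312516211840604 M [-1.27 -0.21  0.01]
```

Emit:
servo_tool([
  [0,-0.01,0,0,0],
  [0,-0.02,0,0,0],
  [0,-0.02,0,0,0],
])

```text
t: 20.35
eef_pos: [580.9, 122.9, 61.4]
tool_rot: [3.134, 0.201, -0.001]
force: [1.9, -8.4, -0.9]
opening: 21.4
```

```bash
python3 s.py;python3 v2.py wedge3
```

```text
20.35 gauge [6.23 6.65] 61.43248171346268 F along x,y,z: 0.7735815739542762 -8.613703887679291 -0.9331975776601706 M [-1.75 -0.36  0.06]
[580.88900782 122.88470487  61.37728661] [ 1.49157824 -7.82066723 -0.40104576]
```

View pics/wedge3.png

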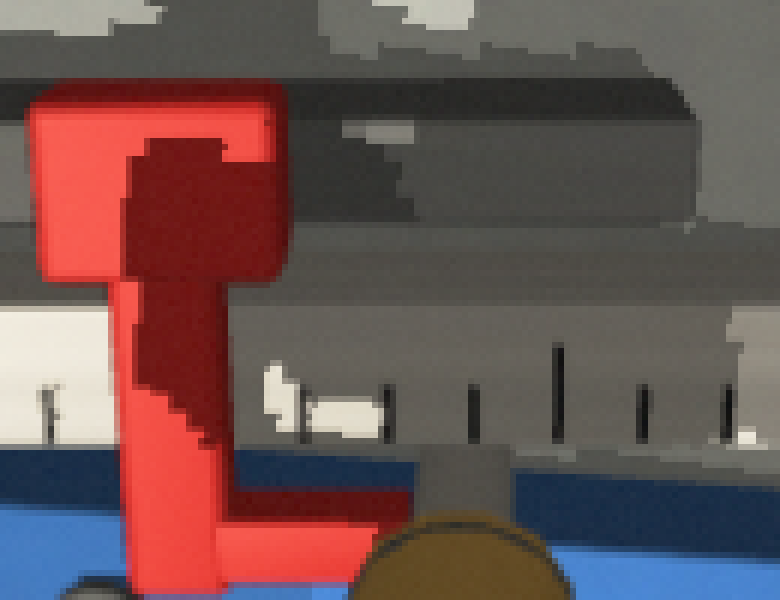

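Emit:
servo_tool([
  [0,0,0,0,0],
  [0,0,0,0,0],
])

```text
t: 20.65
eef_pos: [580.9, 122.9, 61.4]
tool_rot: [3.134, 0.201, -0.001]
force: [1.7, -7.2, -0.8]
opening: 21.5
```

```bash
python3 s.py
python3 - <<'E'
from h import *
np.set_printoptions(precision=2,suppress=True)
im=cv2.imread("pics/wedge3_raw.png").astype(float);c=calibration("wrist")
def edge(cols,r0,r1,ch,sgn):
    pts=[]
    for x in cols:
        p=cv2.GaussianBlur(ch[r0:r1,x].reshape(-1,1),(1,3),0).ravel();g=np.diff(p)*sgn;k=int(g.argmax())
        if 0<k<len(g)-1 and g[k]>8:
            d=(g[k-1]-g[k+1])/(2*(g[k-1]-2*g[k]+g[k+1])+1e-9); pts.append((x,r0+k+.5+d))
    pts=np.array(pts)
    for _ in range(3):
        q=np.polyfit(pts[:,0],pts[:,1],1);e=pts[:,1]-np.polyval(q,pts[:,0]);pts=pts[abs(e)<max(.3,2*e.std())]
    print("n",len(pts),"rms",e.std());return q
B=im[:,:,0]
qj=edge([*range(200,219),*range(300,330)],228,250,B,1)
qf=edge([*range(240,266),*range(290,318)],218,229,im[:,:,2]-0*B,-1)
print(qj,qf)
for x in (200,276,330):
    a=G(atz(c,(x,np.polyval(qj,x)),34));b=G(atz(c,(x,np.polyval(qf,x)),34));print(x,a,b,b[0]-a[0])
E
```

```text
20.65 gauge [6.18 6.62] 61.37729287972601 F along x,y,z: 0.7596341234394728 -7.334170840272353 -0.8072817244866226 M [-1.72 -0.31 -0.  ]
n 49 rms 0.06955778570084759
n 38 rms 1.1103185575560528
[  0.07 219.19] [  0.06 207.23]
200 [ 3.65 61.75] [14.79 60.79] 11.139226229310953
276 [-0.73  6.83] [11.23  6.83] 11.955185630871062
330 [ -4.   -32.62] [  8.61 -31.83] 12.610544481491134
```

Emit:
servo_tool([
  [0,0.04,0,0,0],
  [0,0.1,0,0,0],
  [-0.01,0.2,0,0,0],
  [-0.02,0.4,0,0,0],
  [-0.03,0.65,0,0,0],
  [-0.04,0.9,0,0,0],
  [-0.04,1.15,0,0,0],
  [-0.04,1.4,0,0,0],
])

```text
t: 21.65
eef_pos: [588.1, 53.0, 61.4]
tool_rot: [3.135, 0.2, 0.0]
force: [0.9, -0.3, -1.4]
opening: 21.0
```

Emit:
servo_tool([
  [0,0.25,0,0,0],
  [0,0.45,0,0,0],
  [0,0.45,-0.3,0,0],
  [0,0.45,-0.8,0,0],
  [0,0.45,-1.3,0,0],
  [0,0.45,-1.3,0,0],
  [0,0.45,-1.3,0,0],
], newtons=50)

```text
t: 22.52
eef_pos: [590.5, 31.9, 126.2]
tool_rot: [-3.135, -0.201, 0.0]
force: [-0.1, 0.3, -1.2]
opening: 21.5
```

```bash
python3 s.py
python3 - <<'E'
from h import *
np.set_printoptions(precision=2,suppress=True)
c=calibration("wrist");s=readout.observe();im=capture("wrist");R=Rot.from_rotvec(s["tool_rot"]).as_matrix()
cv2.imwrite("pics/out.png",im)
for n,z in dict(pin=s["eef_pos"][2]-46.5-1,pin_head=s["eef_pos"][2]+19).items():
    r=landmark_of("wrist",n)
    if r: print(n,r[0]["score"],r[0]["xy"],"rel tool",(R.T@(atz(c,r[0]["xy"],z)-s["eef_pos"]))[:2])
old=cv2.imread("pics/foot.png")
# compare now (right) with the upright grasp (left); marker from top below
a=np.hstack([old[170:290,225:325],im[170:290,225:325]]);a=cv2.resize(a,None,fx=3,fy=3,interpolation=cv2.INTER_NEAREST)
t=capture("top");d=cv2.resize(t[205:265,130:230],(600,360),interpolation=cv2.INTER_CUBIC)[:220]
cv2.imwrite("pics/cmp.png",np.vstack([a,d]))
r=landmark_of("top","marker_tip");ct=calibration("top")
if r: print("tip top",r[0]["xy"],G(atz(ct,r[0]["xy"],45)))
r=landmark_of("wrist","marker_tip")
if r: print("tip wrist",r[0]["score"],G(atz(c,r[0]["xy"],45)))
E
```

```text
22.525 gauge [  4.08 -84.78] 126.21267470287631 F along x,y,z: -0.032541153282062786 0.260420133398595 -1.1666163149749498 M [-0.01 -0.03 -0.  ]
pin 0.61 [274.6, 217.2] rel tool [ 2.63 -1.31]
pin_head 0.72 [271.9, 264.4] rel tool [-0.72 -2.66]
tip top [179.1, 242.0] [7.64 8.61]
tip wrist 0.74 [4.04 8.78]
```

View pics/cmp.png

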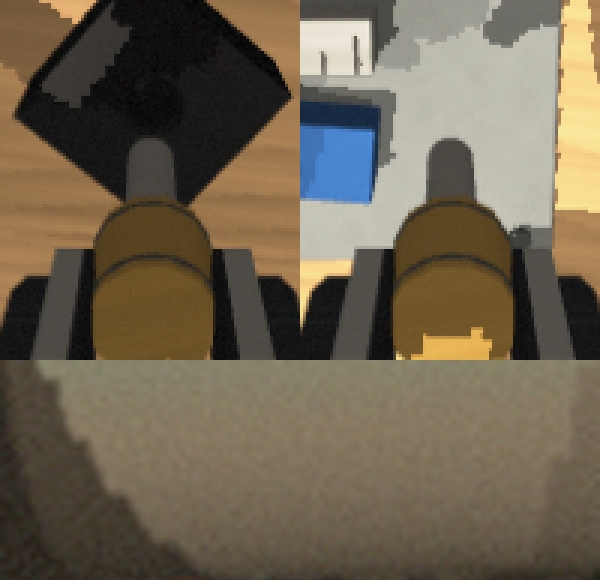

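Run:
```python
from h import *
np.set_printoptions(precision=2,suppress=True)
c=calibration("wrist");im=cv2.imread("pics/out.png").astype(int)
red=(im[:,:,2]>90)&(im[:,:,1]<im[:,:,2]*.5)&(im[:,:,0]<im[:,:,2]*.5)
red=red.astype(np.uint8);n,l,st,_=cv2.connectedComponentsWithStats(red)
for i in range(1,n):
    if st[i,4]>100: print(i,st[i])
i=1+st[1:,4].argmax();ys,xs=np.where(l==i)
for y in sorted(set(ys)): print(y,xs[ys==y].min(),xs[ys==y].max(),end="; ")
print()
# tongue: rows where right edge is the maximum
m=xs.max();rr=ys[xs>=m-1];print(m,rr.min(),rr.max(),G(atz(c,(m+.5,(rr.min()+rr.max())/2),50)),G(atz(c,(m+.5,(rr.min()+rr.max())/2),45)))
# jaw mouth end / fence end references
s=readout.observe();R=Rot.from_rotvec(s["tool_rot"]).as_matrix()
print("yaw",np.arctan2(R[1,0],R[0,0]),"to block",(R.T@(np.array([554.9,-240.4,126.3])-s["eef_pos"]))/50)
```

```text
1 [ 114  149   53   65 1434]
4 [ 379  215   35   67 1400]
149 122 142; 150 115 143; 151 114 143; 152 114 144; 153 114 144; 154 115 144; 155 115 144; 156 115 144; 157 115 144; 158 115 144; 159 116 145; 160 116 145; 161 116 145; 162 116 145; 163 116 145; 164 116 145; 165 117 145; 166 117 146; 167 117 146; 168 117 146; 169 117 146; 170 117 146; 171 118 146; 172 118 145; 173 126 139; 174 126 139; 175 126 139; 176 126 139; 177 127 139; 178 127 139; 179 127 140; 180 128 140; 181 128 140; 182 128 140; 183 128 140; 184 128 140; 185 129 141; 186 129 141; 187 129 141; 188 129 141; 189 129 141; 190 129 141; 191 130 141; 192 130 142; 193 130 142; 194 130 142; 195 130 142; 196 130 143; 197 130 143; 198 130 143; 199 130 143; 200 131 143; 201 131 143; 202 131 165; 203 131 165; 204 131 165; 205 132 165; 206 132 166; 207 132 166; 208 132 166; 209 132 166; 210 132 166; 211 133 145; 212 133 144; 213 134 135; 
166 202 210 [ 6.28 11.23] [ 4.58 13.21]
yaw 0.12756061587054085 to block [-1.4   5.31 -0.01]
```

Run:
```python
from h import *
im=cv2.imread("pics/out.png");o=cv2.imread("pics/foot.png")
print([ (r,*im[r,275].tolist()) for r in range(208,306)])
print([ (r,*o[r,275].tolist()) for r in range(212,245)])
```

```text
[(208, 175, 187, 189), (209, 176, 189, 188), (210, 177, 188, 188), (211, 177, 189, 191), (212, 178, 189, 190), (213, 176, 189, 190), (214, 176, 189, 190), (215, 163, 174, 176), (216, 91, 97, 100), (217, 68, 73, 76), (218, 68, 73, 75), (219, 68, 74, 76), (220, 67, 72, 74), (221, 68, 73, 76), (222, 68, 73, 76), (223, 68, 75, 76), (224, 64, 71, 74), (225, 69, 74, 76), (226, 67, 74, 76), (227, 67, 74, 76), (228, 68, 73, 78), (229, 68, 72, 76), (230, 67, 72, 76), (231, 69, 74, 77), (232, 66, 72, 75), (233, 67, 72, 77), (234, 66, 71, 76), (235, 54, 71, 82), (236, 35, 65, 85), (237, 41, 50, 53), (238, 44, 55, 63), (239, 34, 71, 94), (240, 35, 70, 94), (241, 37, 73, 95), (242, 35, 71, 93), (243, 37, 70, 94), (244, 34, 70, 92), (245, 35, 71, 93), (246, 33, 70, 93), (247, 32, 70, 92), (248, 35, 71, 93), (249, 35, 70, 92), (250, 35, 70, 92), (251, 33, 70, 92), (252, 32, 69, 92), (253, 33, 67, 88), (254, 36, 58, 72), (255, 40, 45, 45), (256, 40, 60, 72), (257, 34, 70, 92), (258, 37, 74, 99), (259, 40, 84, 112), (260, 44, 88, 117), (261, 41, 87, 115), (262, 40, 86, 115), (263, 42, 88, 116), (264,
[... 786 characters left out ...]
128, 168), (303, 84, 128, 168), (304, 84, 127, 169), (305, 84, 128, 168)]
[(212, 16, 17, 15), (213, 7, 11, 11), (214, 17, 15, 16), (215, 30, 30, 33), (216, 56, 60, 63), (217, 63, 69, 71), (218, 63, 69, 73), (219, 66, 70, 72), (220, 64, 70, 72), (221, 64, 69, 71), (222, 64, 69, 72), (223, 64, 69, 72), (224, 65, 70, 72), (225, 65, 71, 73), (226, 63, 68, 71), (227, 63, 70, 71), (228, 64, 70, 72), (229, 64, 69, 73), (230, 65, 70, 74), (231, 64, 70, 73), (232, 63, 69, 72), (233, 66, 71, 74), (234, 59, 65, 69), (235, 51, 66, 77), (236, 35, 63, 82), (237, 35, 44, 46), (238, 38, 49, 56), (239, 31, 66, 86), (240, 31, 66, 86), (241, 33, 67, 88), (242, 31, 65, 87), (243, 30, 66, 87), (244, 29, 64, 86)]
```

Run:
```python
from h import *
from scipy.optimize import least_squares
c=calibration("wrist");s=readout.observe();R=Rot.from_rotvec(s["tool_rot"]).as_matrix()
def rows(p):
    x,t,z,rs=p
    out=[]
    for X,Zs in((None,0),(12,50),(12,80),(-12,80)):
        def pr(X,Zq): 
            zz=Zq-65
            P=np.array([x+X*np.cos(t)-zz*np.sin(t),0,-(19+z)-(X*np.sin(t)+zz*np.cos(t))]) # tool z is down; t>0: foot to +x
            return proj(c,s["eef_pos"]+R@P)[1]
        out.append(min(pr(4.5,0),pr(6,1.5)) if X is None else pr(X,Zs))
    return np.array(out)+rs
obs=np.array([215.4,234.7,258.2,295.9])-.0
for rs in(-2,-1,0,1,2):
    r=least_squares(lambda q:rows([*q,rs])-obs,[0,0,0]);print(rs,r.x.round(4),r.fun.round(2))
```

```text
-2 [-5.2121e+00  4.5000e-03 -6.4753e+00] [ 0.09 -0.18  0.12 -0.03]
-1 [-4.6071  0.0077 -6.5952] [ 0.09 -0.18  0.12 -0.03]
0 [-4.0034  0.0109 -6.7157] [ 0.09 -0.18  0.12 -0.03]
1 [-3.4008  0.0141 -6.8369] [ 0.09 -0.18  0.12 -0.03]
2 [-2.7995  0.0173 -6.9587] [ 0.09 -0.18  0.12 -0.03]
```

Emit:
servo_tool([
  [-0.7,-0.7,0,0,0],
  [-1.4,-1.3,0,0,0],
  [-1.48,-1.8,0.2,0,0],
  [-1.48,-1.8,0.5,0,0],
  [-1.48,-1.8,0.5,0,0],
  [-1.48,-1.8,0.5,0,0],
  [-1.48,-1.8,0.5,0,0],
])

```text
t: 23.7
eef_pos: [506.6, 111.0, 101.7]
tool_rot: [-3.135, -0.199, -0.001]
force: [0.3, 0.3, -1.6]
opening: 21.2
```

Run:
```python
from h import *
np.set_printoptions(precision=2,suppress=True)
c=calibration("wrist");s=readout.observe();ims=[capture("wrist").astype(float) for _ in range(6)];im=np.mean(ims,0)
print(s["t"],G(s["eef_pos"]),s["eef_pos"][2])
np.save("slot.npy",im);np.save("c3.npy",c,allow_pickle=True);cv2.imwrite("pics/slot3.png",im)
for n,X in dict(fmouth=(12,-60,34),fnar=(12,82,34),fback=(30,10,34),jm=(-6,-60,34),jn=(6,82,34),tip=(6,12,50)).items():
    print(n,proj(c,np.append(W(*X[:2]),X[2])))
for x in (225,245,292,310,325):
    print(x,[ "%d:%d,%d,%d"%(r,*im[r,x]) for r in range(75,125)])
```

```text
23.7 [-68.96   4.38] 101.6793275166744
fmouth [360.15 111.96]
fnar [174.96 112.48]
fback [268.52  86.57]
jm [358.28 135.85]
jn [175.73 120.53]
tip [265.5  120.66]
225 ['75:58,66,242', '76:59,68,243', '77:60,68,243', '78:61,68,243', '79:60,68,243', '80:60,68,243', '81:61,69,244', '82:61,69,244', '83:58,66,238', '84:54,62,228', '85:54,61,225', '86:54,62,226', '87:54,61,225', '88:54,62,226', '89:55,62,226', '90:55,63,226', '91:55,64,226', '92:56,64,227', '93:57,65,227', '94:58,66,228', '95:57,65,228', '96:58,66,228', '97:58,66,229', '98:59,67,229', '99:59,66,229', '100:60,67,230', '101:59,67,229', '102:60,68,230', '103:60,68,230', '104:62,69,231', '105:62,70,231', '106:61,70,232', '107:61,69,232', '108:63,71,233', '109:62,71,233', '110:62,71,233', '111:63,72,233', '112:64,72,233', '113:63,72,233', '114:64,73,234', '115:65,74,234', '116:66,74,234', '117:66,75,235', '118:66,75,235', '119:66,76,235', '120:67,76,235', '121:67,77,236', '122:67,77,236', '123:67,77,236', '124:68,78,237']
245 ['75:16,18,93', '76:31,35,89', '77:74,79,95', '78:93,100,99', '79:94,100,100', '80:94,100,100', '81:94,
[... 2842 characters left out ...]
19,129,134', '93:118,129,134', '94:118,129,133', '95:121,131,136', '96:122,132,138', '97:123,134,139', '98:122,132,137', '99:120,131,136', '100:119,129,135', '101:117,127,132', '102:116,127,131', '103:115,125,131', '104:115,125,130', '105:115,126,130', '106:116,127,131', '107:118,128,133', '108:118,129,134', '109:118,128,133', '110:118,129,134', '111:116,125,131', '112:97,105,108', '113:88,93,95', '114:94,100,101', '115:94,99,100', '116:93,99,99', '117:93,98,99', '118:93,99,100', '119:92,98,99', '120:92,98,98', '121:91,98,98', '122:92,98,98', '123:93,99,99', '124:94,100,100'][ WARN:0@6.673] global loadsave.cpp:1063 imwrite_ Unsupported depth image for selected encoder is fallbacked to CV_8U.
```

Run:
```python
from h import *
np.set_printoptions(precision=3,suppress=True)
im=np.load("slot.npy");c=np.load("c3.npy",allow_pickle=True).item()
def sub(p,lo,sgn):
    g=np.diff(p)*sgn;k=int(g.argmax());k0,k1=max(0,k-2),k+3
    w=np.clip(g[k0:k1],0,None);return lo+(w*(np.arange(k0,k0+len(w))+.5)).sum()/w.sum() if g[k]>5 else None
def line(cols,f,z):
    P=[]
    for x in cols:
        r=f(x)
        if r is not None:P.append(G(atz(c,(x,r),z)))
    P=np.array(P)
    for _ in range(4):
        q=np.polyfit(P[:,1],P[:,0],1);e=P[:,0]-np.polyval(q,P[:,1]);P=P[abs(e)<max(.25,2*e.std())]
    print("n",len(P),"rms",e.std().round(3),"slope",q[0],"x at y=6:",np.polyval(q,6));return q
gray=im.sum(2)/3;bl=im[:,:,0]-im[:,:,2]
C=[*range(185,212),*range(275,350)]
fb=line([*range(240,350)],lambda x:sub(gray[84:93,x],84,1),34)
ff=line([*range(275,350)],lambda x:sub(gray[109:114,x],109,-1),34)
jf=line([*range(180,225),*range(270,352)],lambda x:sub(bl[112:140,x],112,1),34)
jb=line([*range(185,225),*range(250,345)],lambda x:sub(bl[138:178,x],138,-1),34)
v=lambda q,y:np.polyval(q,y)
for y in(-20,6):
    fw=v(fb,y)-v(ff,y);jw=(v(jf,y)-v(jb,y))*np.cos(.083);sl=v(ff,y)-v(jf,y);print(y,"fence w",fw,"jaw w",jw,"slot",sl)
sx=np.polyval(np.polyfit([0,1],[0,1],1),1)
# tip
red=im[:,:,2]-im[:,:,1]
for r in range(112,132): print(r,[round(t) for t in red[r,255:280]])
```

```text
n 109 rms 0.033 slope -0.0006591670485233728 x at y=6: 29.09921472552858
n 61 rms 0.055 slope 0.0015291999512083178 x at y=6: 12.065406625210255
n 105 rms 0.234 slope 0.0744720025468884 x at y=6: 0.1900083868744069
n 117 rms 0.034 slope 0.08190922686377639 x at y=6: -26.142274753557718
-20 fence w 17.09070564231135 jaw w 26.43433580847157 slot 13.771911105823529
6 fence w 17.033808100318325 jaw w 26.24163364944706 slot 11.875398238335848
112 [3, 3, 3, 3, 4, 4, 3, 3, 3, 3, 2, 3, 3, 3, 3, 3, 4, 6, 6, 6, 6, 7, 6, 6, 6]
113 [0, 0, 0, 1, 1, 1, 1, 1, 0, 0, 0, 1, 1, 0, 0, 0, 0, 2, 2, 2, 2, 1, 1, 1, 1]
114 [0, 0, 0, 1, 2, 1, 2, 0, 0, 0, 0, 1, 2, 0, 0, 0, -1, 0, 1, 1, 2, 1, 0, 0, 1]
115 [12, 13, 14, 15, 15, 17, 17, 17, 19, 18, 10, 2, 1, 0, 0, 1, 1, 1, 1, 1, 1, 2, 0, 1, 1]
116 [102, 102, 104, 104, 104, 103, 104, 106, 107, 100, 52, 8, 0, 2, 1, 2, 2, 1, 2, 2, 2, 1, 0, 0, 1]
117 [169, 170, 169, 169, 169, 170, 170, 170, 170, 168, 114, 18, 1, 1, 0, 1, 2, 1, 1, 2, 1, 2, 2, 1, 0]
118 [169, 170, 168, 169, 171, 170, 171, 170, 170, 170, 128, 27, 1, 0, 0, 1, 1, 1, 0, 1, 0, 0, 2, 1, 0]
119 [167, 168, 168,
[... 762 characters left out ...]
, 19, -11, -11, -10, -10, -8, -7, -6, -5, -5, -3, -2, -2, -1]
127 [84, 84, 84, 85, 85, 87, 89, 91, 92, 86, 37, -10, -18, -19, -18, -18, -17, -17, -15, -16, -14, -14, -13, -12, -12]
128 [-42, -42, -41, -42, -42, -41, -38, -38, -36, -38, -42, -41, -39, -38, -36, -32, -30, -28, -25, -22, -21, -20, -20, -19, -18]
129 [-57, -57, -57, -57, -57, -57, -56, -57, -58, -58, -56, -56, -57, -56, -56, -54, -52, -51, -51, -48, -46, -46, -43, -42, -41]
130 [-58, -57, -57, -58, -58, -58, -58, -58, -58, -58, -57, -58, -59, -59, -59, -56, -56, -56, -56, -57, -56, -56, -56, -56, -56]
131 [-59, -56, -57, -58, -58, -58, -58, -58, -58, -57, -59, -59, -58, -57, -56, -56, -56, -56, -56, -57, -57, -57, -57, -57, -57]
```

Emit:
servo_tool([
  [0,0,-0.5,0,0],
  [0.06,1.0,-0.5,0,0],
  [0.06,2.1,-0.5,0,0],
  [0.06,3.3,-0.5,0,0],
  [0.06,4.5,-0.5,0,0],
  [0.06,5.7,-0.5,0,0],
  [0.06,6.7,-0.5,0,0],
  [0.06,7.09,-0.5,0,0],
])

```text
t: 25.0
eef_pos: [554.2, -242.5, 126.5]
tool_rot: [3.135, 0.196, 0.001]
force: [0.6, 0.1, -2.1]
opening: 21.0
```

Emit:
servo_tool([
  [0,0,0,0,0],
  [0,0,0,0,0],
  [0,0,0,0,0],
])

```text
t: 25.38
eef_pos: [554.0, -238.2, 126.4]
tool_rot: [-3.135, -0.203, 0.001]
force: [0.0, 0.5, -1.1]
opening: 21.1
```

Run:
```python
from h import *
np.set_printoptions(precision=2,suppress=True)
c=calibration("wrist");im=capture("wrist")
e=np.mean([readout.observe()["eef_pos"]],0);s=readout.observe();R=Rot.from_rotvec(s["tool_rot"]).as_matrix()
print(s["t"],e,s["force"]);o=cv2.imread("pics/foot.png")
# compare with picture taken just after the lift
g=lambda a:cv2.cvtColor(a,cv2.COLOR_BGR2GRAY)[130:235,220:330].astype(np.float32)
print(cv2.phaseCorrelate(g(o),g(im)), np.abs(g(o)-g(im)).mean())
print("units to lift pose",R.T@(np.array([554.93,-240.42,126.35])-e)/50)
```

```text
25.425 [ 554.06 -238.33  126.47] [ 0.25  0.18 -1.78]
((0.8032812322276754, -0.1878936412148846), 0.6828250540627374) 7.889697
units to lift pose [0.01 0.04 0.  ]
```

Emit:
servo_tool([
  [0.01,0.03,0,0,0],
  [0.01,0.03,0,0,0],
  [0.01,0.03,0,0,0],
  [0.01,0.03,0,0,0],
])

```text
t: 25.92
eef_pos: [554.7, -241.1, 126.4]
tool_rot: [-3.135, -0.2, 0.0]
force: [-0.2, -0.8, -0.7]
opening: 21.3
```

Run:
```python
from h import *
np.set_printoptions(precision=2,suppress=True)
im=capture("wrist");s=readout.observe();R=Rot.from_rotvec(s["tool_rot"]).as_matrix();e=s["eef_pos"]
print(s["t"],e,s["force"],s["qd"]);o=cv2.imread("pics/foot.png")
g=lambda a:cv2.cvtColor(a,cv2.COLOR_BGR2GRAY)[130:235,220:330].astype(np.float32)
print(cv2.phaseCorrelate(g(o),g(im)), np.abs(g(o)-g(im)).mean())
print("units to lift pose",R.T@(np.array([554.93,-240.42,126.35])-e)/50)
```

```text
25.975 [ 554.74 -241.13  126.39] [ 0.42 -0.19 -1.93] [-0.  0. -0.  0. -0. -0.]
((-0.3318195385237033, -0.13663569155667687), 1.0348729480931789) 3.4440691
units to lift pose [ 0.01 -0.01  0.  ]
```

Emit:
servo_tool([
  [0,-0.01,0.3,0,0],
  [0,-0.01,0.55,0,0],
  [0,-0.01,0.7,0,0],
  [0,-0.01,0.8,0,0],
  [0,-0.01,0.9,0,0],
  [0,-0.01,0.9,0,0],
])

```text
t: 26.72
eef_pos: [554.6, -240.5, 81.2]
tool_rot: [-3.135, -0.2, 0.001]
force: [-0.6, 0.4, -1.8]
opening: 21.0
```

Emit:
servo_tool([
  [0,0,0.1,0,0],
  [0,0,0.2,0,0],
  [0,0,0.3,0,0],
  [0,0,0.4,0,0],
  [0,0,0.46,0,0],
  [0,0,0.46,0,0],
  [0,0,0.46,0,0],
])

```text
t: 27.6
eef_pos: [554.7, -240.6, 58.5]
tool_rot: [3.135, 0.2, 0.0]
force: [-0.6, -0.1, -1.4]
opening: 21.3
```

```bash
python3 s.py; python3 -c "
from h import *
print(readout.observe()['eef_pos'],readout.observe()['force'])"
```

```text
27.6 gauge [ -66.14 -350.55] 58.49317824992463 F along x,y,z: -0.604809925648331 -0.01986089165722021 -1.4443995072440985 M [ 0.   -0.01 -0.02]
[ 554.74867153 -240.62478633   58.49317825] [-0.59732683 -0.09690286 -1.44439951]
```

Foot about 1 mm above the hole bottom, with no side force. Lower that last bit, open, and retreat.

Emit:
servo_tool([
  [0,0,0.02,0,0],
  [0,0,0.02,0,30],
  [0,0,0.02,0,60],
  [0,0,0.02,0,100],
  [0,0,0.02,0,100],
  [0,0,0.02,0,100],
  [0,0,0.02,0,100],
  [0,0,-0.2,0,100],
], newtons=20)

```text
t: 28.6
eef_pos: [554.0, -240.3, 68.0]
tool_rot: [-3.134, -0.2, 0.003]
force: [-1.0, 0.9, 0.3]
opening: 85.2
```

Emit:
servo_tool([
  [0,0,-0.3,0,100],
  [0,0,-0.8,0,100],
  [0,0,-1.4,0,100],
  [-0.8,0,-1.4,0,100],
  [-0.8,0,-1.4,0,100],
  [-0.8,0,-1.4,0,100],
  [-0.8,0,-1.4,0,100],
])

```text
t: 29.48
eef_pos: [515.9, -245.8, 138.7]
tool_rot: [3.135, 0.201, 0.001]
force: [1.0, -0.4, -0.0]
opening: 85.8
```

```bash
python3 p.py fin | head -20
python3 - <<'E'
from h import *
np.set_printoptions(precision=2,suppress=True)
s=readout.observe();print(s["t"],s["force"],s["opening"])
c=calibration("wrist");im=capture("wrist")
hsv=cv2.cvtColor(im,cv2.COLOR_BGR2HSV)
r=cut_out("wrist","pin")[0]["mask"];ys,xs=np.where(r)
(x,y),rad=cv2.minEnclosingCircle(np.stack([xs,ys],1)[ys>=ys.max()-2*(xs.max()-xs.min())//2].astype(np.float32))
print("head circle",x,y,rad,atz(c,(x,y),90))
old=dict(gonio=(727.7,-201.8),vial=(771.5,-35),driver=(588.2,-94.2),marker_tip=(584.1,107.1),pin_head=(553.4,-236.6),pin=(560,-235.1))
Z=dict(gonio=0,vial=0,driver=8,marker_tip=45,pin_head=75,pin=10);capture("top");ct=calibration("top")
for n in old:
    q=landmark_of("top",n)
    if q: print(n,atz(ct,q[0]["xy"],Z[n])[:2]-old[n])
E
```

```text
29.475 [ 515.93 -245.8   138.73] [3.13 0.2  0.  ] [ 0.    0.01  0.   -0.   -0.   -0.  ]
block 0.57 [269.2, 153.7] [ 552.95 -233.94    0.  ]
pin 0.77 [275.7, 151.9] [ 557.08 -240.19   10.  ]
pin_head 0.65 [275.5, 169.5] [ 552.55 -240.54   75.  ]
pin mask 0.87 [259.0, 147.8, 289.7, 187.2]
crop 209 107
29.725 [ 0.51  0.53 -0.31] 85.37248317543212
head circle 275.0 168.984375 17.47955894470215 [ 555.32 -239.46   90.  ]
gonio [ 6.04 -2.54]
vial [2.64 2.9 ]
driver [-5.45 -6.08]
marker_tip [-3.18 21.87]
pin_head [-1.45 -1.57]
pin [  9.66 342.6 ]
```

```bash
python3 -c "
from cell import manip
print(manip.close_job())"
```

```text
the job is handed in; nothing more can be done
None
```

I wedged the pin, marked where it stops, put it back in its block and handed the job in at about 30 s of the 64 s allowed. The hand-in reports no verdict, so what follows rests on my own checks.

**What I did**
- I gripped the pin by its head and slid it upright down the slot, pushing the red marker ahead of it. It stopped against jaw and fence at gauge y ≈ +6 mm.
- I backed off about 6 mm, re-centred the pin, lowered the grip to 20 N and pushed again. The pin held at the same spot, to about 0.5 mm.
- The gauging push read 7.3–8.6 N along the slot, of which about 1.2 N is the marker's friction. The net sideways force was about 1 N.
- I then backed it straight out, stood it in the block and opened the gripper clear of everything.

**Last checks**
- **Marker:** close wrist pictures gave the slot about 12.0 mm wide at y ≈ 6 mm. The marker tip was at y ≈ 12 mm, so its reference point sits about where the pin wedges.
- **Pin:** its head is within 0.5 mm of where it first stood, which fits it standing upright at the bottom of the hole. The arm was at rest with no contact.
- **Other things:** the network found the goniometer, vial and screwdriver within 4–8 mm of their first readings. That is about its usual scatter, and the arm never went near them.

**Doubts and disagreements**
- The first, more distant picture put the wedge point at y ≈ 13.6 mm. The contact force and the later close pictures did not agree with that.
- The top-camera network's marker position differs from mine by 2–3 mm.
- Its final "pin" reading was about 340 mm off, a false detection that the wrist view contradicts.
- I could not measure the separate jaw and fence forces. I inferred them from the push and the net sideways force.

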